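# Put four swapped ring posts back on their own colour pads

### The arm

A 6-joint arm with a two-finger parallel gripper is mounted at the origin on the work surface. World frame = base frame: x ahead of the robot, y to its left, z up, the work surface at z = 0. Lengths are in m, angles in rad, forces in N, time in s.
With the tool pointing down it reaches from about 0.325 to 0.9 m from the base axis. Payload 3.5 kg.
Tool frame: the origin (TCP) lies at the centre of the arm's flange, where the gripper is bolted on; the fingertips stand 173 mm ahead of it and the grasp point (between the pads) lies 155 mm ahead of it (arm.nose_length is the distance from the TCP to the fingertips, in m); z points along the fingers, x is the direction in which the jaws open and shut, and the axes are right-handed (so a half turn about z gives the same grasp; the last joint's range is limited). The gripper opens to 85 mm and grips with 20 to 120 N. Pads are 22 mm wide; open, the fingers measure 114 mm over their backs; the gripper's body (76 mm by 85 mm) begins 54 mm behind the grasp point. The pads swing forward as they close: fully open they stand 13 mm farther back than shut.
Start: joints at [-1.305, 0.276, -0.026, 1.268, 0, 1.467], TCP at [0.225, -0.583, 0.405] pointing down, gripper open.
Joint ranges: [-3.12, 3.12], [-0.85, 1.88], [-1.08, 1.24], [-1.95, 2.15], [-1.57, 1.53], [-3.14, 3.14]. Speed limits (rad/s): [2.57, 2.57, 3.14, 3.14, 3.14, 3.14].

### API

Orientations are given as a unit quaternion [x, y, z, w].
In Python, from workcell import status, snapshot, order, nets, arm gives the robot as it stands.
- The arm moves only by the tool step_arm, never from a script. Its argument "motion" is one flat list of numbers, 7 for each row, row after row: the shift along the tool's x, y, z normalised to -1 to 1, where 1 is 0.04 m, then the turn, a rotation vector about the tool's x, y, z normalised to -1 to 1, where 1 is 30 degrees, then the gripper's target within -1 to 1 (fully open at 1, half-way at 0, shut at -1). A call has 1 to 20 rows; each row shifts and turns the commanded pose from where the row before left it, along the tool's axes as they then stand; what a row does not reach is not made up. A row lasts 1/12 s, in which the tool goes at most 41.7 mm and 7.16 degrees, less where a joint would pass 70% of its speed; a pose out of reach is approached as far as the arm can. A call with a number of a shift or a turn outside -1 to 1 is refused whole. A call with a gripper value outside its range is refused whole. The fingers move at their own pace and stop on an object; "newtons" is the grip in N (left out, the last holds). Time passes only in rows, so rows that do not move let the fingers close. It gives the time, the measured TCP pose, the force and the opening at its end, in the units of the state.
- status.observe(): the state, without advancing time (a new reading comes with each control period).
- snapshot(name): name is "scene" or "top"; returns a dict with "frame" (420x560x3 uint8, blue, green, red), "fx", "fy", "cx", "cy" (pixels), "R" (3x3) and "t" (3): a world point X has camera coordinates R X + t. Camera axes: x right, y down, z forward; pixel columns grow to the right and rows downward; lengths in m; the calibration is good to about 2 mm. A picture is of the moment at which its call begins. There is no depth.
- order.sign_off(): hands the job in, once; it reports no verdict.
Trained networks look in a picture, given as the dict that the camera call returned (one of the last four; its "shot" number tells which), for a name from the list of things; names that differ only in an ending like _2 or _b are one class to them, and where a whole thing is asked for, a point or a joint stands for the part that bears it (a point fixed in the world has none). Each returns a list of dicts, best first, with "conf" (0 to 1); they miss things now and then, are a little off and sometimes report something else, mostly with a low value. They report only what shows in the picture. A call takes as long as a camera call. They do not tell look-alikes from the thing itself.
- nets.cut_out(picture, target): "mask" (420x560 bool, what is visible of it) and "location" ([row, column] in pixels, amid what is visible of it).
The state is a dict: "time": time; "qpos": joint angles; "qvel": joint speeds; "joint_efforts": joint torques, N m; "tool_pos": TCP position; "ee_rot": TCP orientation; "contact_force": force on the tool from outside, world axes, zero at the start; "moment": the same for the moment, N m; "opening": opening from 0.0 (shut) to 1.0 (fully open).
Only numpy, scipy, OpenCV 4.12 (cv2) and the standard library are available. Lean on these libraries where they do the work, as an engineer would, in place of code of your own. Each camera call takes 0.05 s, during which the arm holds its last target.

### The job

At the stone setter's bench the four ring posts have been left on each other's pads: put every post back on the pad of its own colour, standing upright, centred and wholly on the pad. The empty black pad is a free spot for use while you swap them, and is empty again at the end. Keep the posts upright all the time and leave the dish of stones where it stands.

Things in the scene. Friction and masses are not known exactly. Their poses are not given: they have to be found in the camera images.
- red_center (a point): centre (half-way up, on the axis) of the red ring post, a loose upright holder, 84 mm tall, 0.18 kg: red round foot 48 mm across and 10 mm high, red straight round stem 30 mm across from 10 to 52 mm above its underside (the part to grip, from any side), brass clamp cone up to 60 mm, and a small gold ring with a stone standing on top up to 84 mm. The point lies 42 mm above the underside; z points up along the post's axis
- blue_center (a point): centre (half-way up, on the axis) of the blue ring post, a loose upright holder, 84 mm tall, 0.18 kg: blue round foot 48 mm across and 10 mm high, blue straight round stem 30 mm across from 10 to 52 mm above its underside (the part to grip, from any side), brass clamp cone up to 60 mm, and a small gold ring with a stone standing on top up to 84 mm. The point lies 42 mm above the underside; z points up along the post's axis
- yellow_center (a point): centre (half-way up, on the axis) of the yellow ring post, a loose upright holder, 84 mm tall, 0.18 kg: yellow round foot 48 mm across and 10 mm high, yellow straight round stem 30 mm across from 10 to 52 mm above its underside (the part to grip, from any side), brass clamp cone up to 60 mm, and a small gold ring with a stone standing on top up to 84 mm. The point lies 42 mm above the underside; z points up along the post's axis
- white_center (a point): centre (half-way up, on the axis) of the white ring post, a loose upright holder, 84 mm tall, 0.18 kg: white round foot 48 mm across and 10 mm high, white straight round stem 30 mm across from 10 to 52 mm above its underside (the part to grip, from any side), brass clamp cone up to 60 mm, and a small gold ring with a stone standing on top up to 84 mm. The point lies 42 mm above the underside; z points up along the post's axis
- red_pad: red flat round pad, 72 mm across, 3 mm thick, fixed on the teal bench mat; home of the red ring post. Origin: centre of its underside (its top is 3 mm higher); z up
- blue_pad: blue flat round pad, 72 mm across, 3 mm thick, fixed on the teal bench mat; home of the blue ring post. Origin: centre of its underside (its top is 3 mm higher); z up
- yellow_pad: yellow flat round pad, 72 mm across, 3 mm thick, fixed on the teal bench mat; home of the yellow ring post. Origin: centre of its underside (its top is 3 mm higher); z up
- white_pad: white flat round pad, 72 mm across, 3 mm thick, fixed on the teal bench mat; home of the white ring post. Origin: centre of its underside (its top is 3 mm higher); z up
- spare_pad: black flat round pad, same size as the others (72 mm across, 3 mm thick), fixed, empty at the start: the free spot. Origin: centre of its underside; z up
- stone_dish: small loose white dish with clear stones, 50 mm across the rim, 14 mm high, standing on the mat among the pads; to be left where it is. Origin: centre of its underside
Things that resemble listed ones, but are neither listed nor needed, are in the scene too. Of the things shaped like the yellow_pad, the yellow one is meant.

How it is judged:
By the outcome, as a careful person would: the job done as asked, in the order asked, and still so for the second after the job is handed in, with the robot touching nothing.
It also fails if it takes over 141 s, if anything falls off the work surface, if the arm or the gripper's body presses on something with over 40 N, if the wrist force passes 120 N, or if a joint passes its speed limit or range.

## Working session

There is one attempt and no reset: what is moved stays moved. The work goes in short steps, Python scripts to look and compute and a tool call to move; the robot and the scene stay as the last step left them, time stands still between calls to the robot, and variables do not carry over. Pictures are saved under pics/ and viewed, and the job is handed in when it is done.

Besides the shell and the picture viewer there is one more tool, called after "Call:" in YAML: its name, and indented under it one key for each argument. step_arm: Moves the arm, as the interface text tells. Scaled input: -1 to 1 covers 0.04 m each way for a shift and 30 degrees each way for a turn. Its arguments: {"type":"object","properties":{"motion":{"type":"array"},"newtons":{"type":"number"}},"required":["motion"]}

```bash
mkdir -p pics; ls; python3 - <<'E'
from workcell import status,snapshot,arm
import cv2,numpy as np
print(status.observe())
for n in ("scene","top"):
    p=snapshot(n); cv2.imwrite(f"pics/{n}0.png",p["frame"]); print(n,p["fx"],p["fy"],p["cx"],p["cy"],p["R"],p["t"],-np.array(p["R"]).T@p["t"],p["shot"])
E
```

```text
pics
{'time': 0.0, 'qpos': array([-1.30538514e+00,  2.77137668e-01, -2.79081134e-02,  1.26797973e+00,
        1.12273540e-05,  1.46743537e+00]), 'qvel': array([-0.00233505,  0.00136471,  0.00151602, -0.00033838, -0.00041694,
       -0.00035919]), 'joint_efforts': array([ 4.88096557e-03, -4.45509660e+01,  2.95203173e+01,  1.65439089e-02,
        2.01247176e-04,  3.78270002e-06]), 'tool_pos': array([ 0.22520367, -0.58258954,  0.40354353]), 'ee_rot': array([ 8.24763204e-01, -5.65477157e-01, -8.45704611e-04, -7.26039504e-04]), 'contact_force': array([-0.13994681,  1.33433502,  0.18807   ]), 'moment': array([ 0.0218821 ,  0.03425587, -0.02348459]), 'opening': 1.0006001901969972}
scene 390.7060538163927 390.7060538163927 283.9421347666554 213.01763833916908 [[ 0.77143504  0.63628861 -0.00497874]
 [ 0.50398416 -0.6157685  -0.6056642 ]
 [-0.38844298  0.46472138 -0.79570478]] [-0.44541708 -0.13756784  1.11449369] [ 0.84585961 -0.31922517  0.80127043] 1
top 441.3083592795302 441.3083592795302 276.86981936126637 210.26305849191112 [[-0.00526815 -0.99993225 -0.01037968]
 [-0.9939932   0.00637099 -0.10925623]
 [ 0.10931496  0.00974175 -0.99395942]] [0.12365718 0.51953665 1.05058458] [0.40222273 0.1101043  1.10228458] 2
```

View pics/scene0.png

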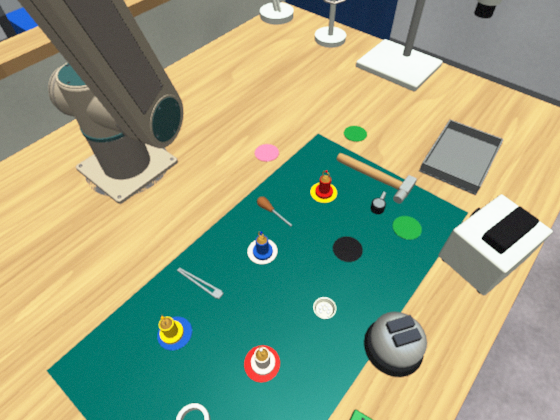

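View pics/top0.png

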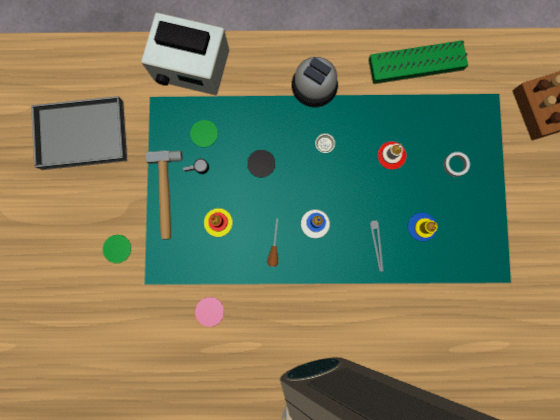

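```bash
cat > h.py <<'E'
import numpy as np,cv2
from workcell import status,snapshot,nets
C=["red","blue","yellow","white"]
def unproj(p,uv,z):
    uv=np.atleast_2d(uv).astype(float)
    R=np.array(p["R"]);t=np.array(p["t"]);c=-R.T@t
    d=np.c_[(uv[:,0]-p["cx"])/p["fx"],(uv[:,1]-p["cy"])/p["fy"],np.ones(len(uv))]@R
    return c+d*((z-c[2])/d[:,2])[:,None]
def proj(p,X):
    q=np.atleast_2d(X)@np.array(p["R"]).T+np.array(p["t"])
    return np.c_[q[:,0]/q[:,2]*p["fx"]+p["cx"],q[:,1]/q[:,2]*p["fy"]+p["cy"]]
def circ(p,mask,z):
    cs,_=cv2.findContours(mask.astype(np.uint8),cv2.RETR_EXTERNAL,cv2.CHAIN_APPROX_NONE)
    c=np.vstack([k for k in cs if len(k)>8])[:,0]
    w=unproj(p,c,z)[:,:2]
    (x,y),r=cv2.minEnclosingCircle((w*1000).astype(np.float32))
    return x/1000,y/1000,r/1000
E
python3 - <<'E'
from h import *
for n in ("top","scene"):
    p=snapshot(n)
    for c in C+["spare"]:
        for kind in ("_pad","_center"):
            if c=="spare" and kind=="_center": continue
            for k in nets.cut_out(p,c+kind)[:3]:
                m=k["mask"]
                try: s=np.round(circ(p,m,.004 if kind=="_pad" else .03),4)
                except Exception as e: s=e
                print(n,c+kind,round(k["conf"],2),np.round(k["location"]),m.sum(),s)
    k=nets.cut_out(p,"stone_dish")[0];print("dish",k["location"],unproj(p,k["location"][::-1],.01))
    f=p["frame"]
    t=[]
    for k in C:
        pass
    if n=="top":
        t=[(218,222),(315,223),(423,227),(392,155)]
    else: t=[(324,190),(262,248),(172,330),(262,360)]
    cv2.imwrite(f"pics/crops_{n}.png",np.hstack([cv2.resize(f[v-25:v+25,u-25:u+25],(200,200),interpolation=cv2.INTER_NEAREST) for u,v in t]))
E
```

```text
top red_pad 0.86 [165. 392.] 348 [ 0.6619 -0.1703  0.037 ]
top blue_pad 0.64 [223. 413.] 297 [ 0.4799 -0.2387  0.0358]
top blue_center 0.59 [221. 316.] 263 [0.491  0.0274 0.0226]
top yellow_pad 0.89 [135. 204.] 606 [0.7229 0.3081 0.0362]
top yellow_pad 0.74 [309. 210.] 671 [0.2763 0.2892 0.0357]
top yellow_pad 0.61 [247. 118.] 669 [0.4299 0.5209 0.0368]
top yellow_center 0.7 [228. 427.] 357 [ 0.477  -0.2375  0.0282]
top yellow_center 0.44 [221. 313.] 302 [0.4897 0.0276 0.0243]
top yellow_center 0.41 [226. 414.] 312 [ 0.478  -0.2298  0.0354]
top white_pad 0.81 [227. 307.] 337 [0.4888 0.029  0.0359]
top white_center 0.9 [151. 391.] 331 [ 0.661  -0.1659  0.0281]
top spare_pad 0.98 [165. 258.] 590 [0.6418 0.1612 0.0356]
dish [142.6, 323.8] [[0.69380498 0.00116615 0.01      ]]
scene red_pad 0.83 [377. 258.] 472 [ 0.6619 -0.172   0.0365]
scene red_pad 0.56 [338. 178.] 425 [ 0.4792 -0.2409  0.0359]
scene red_center 0.53 [189. 324.] 329 [0.4966 0.2628 0.041 ]
scene blue_pad 0.89 [340. 178.] 436 [ 0.4798 -0.2408  0.0363]
scene blue_pad 0.54 [362. 263.] 521 [ 0.6581 -0.1676  0.0274]
scene blue_center 0.98 [250. 261.] 398 [0.4914 0.0238 0.0386]
scene yellow_pad 0.96 [231. 402.] 492 [0.7198 0.3027 0.0352]
scene yellow_pad 0.77 [136. 352.] 300 [0.4293 0.5151 0.0362]
scene yellow_pad 0.75 [248. 348.] 565 [0.6423 0.1591 0.0349]
scene yellow_center 0.59 [330. 170.] 518 [ 0.4764 -0.2467  0.033 ]
scene white_pad 0.53 [260. 258.] 318 [0.4885 0.0234 0.0371]
scene white_center 0.93 [359. 263.] 530 [ 0.665  -0.1708  0.027 ]
scene white_center 0.4 [188. 323.] 312 [0.4925 0.2618 0.0417]
scene spare_pad 0.65 [248. 347.] 616 [0.6409 0.159  0.037 ]
dish [309.6, 325.2] [[ 0.69328853 -0.00161748  0.01      ]]
```

View pics/crops_top.png

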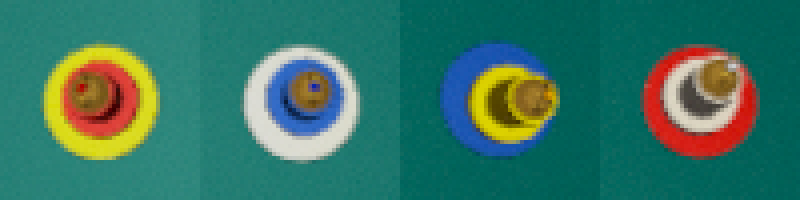

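View pics/crops_scene.png

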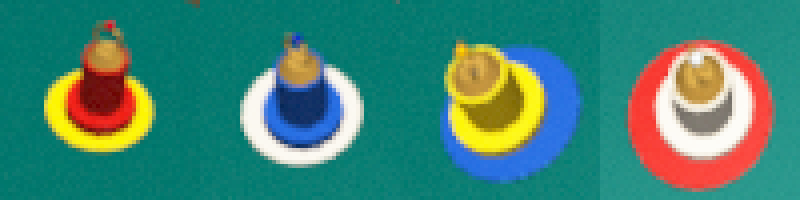

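```bash
cat >> h.py <<'E'
from scipy.optimize import least_squares
PAD={"red":(.662,-.171),"blue":(.480,-.239),"white":(.489,.026),"yellow":(.49,.265),"spare":(.642,.160)}
def colmask(f,c):
    h=cv2.cvtColor(f,cv2.COLOR_BGR2HSV).astype(int);H,S,V=h[...,0],h[...,1],h[...,2]
    if c=="red": return ((H<8)|(H>172))&(S>140)&(V>80)
    if c=="blue": return (H>100)&(H<125)&(S>110)&(V>80)
    if c=="yellow": return (H>24)&(H<34)&(S>170)&(V>160)
    if c=="white": return (S<45)&(V>150)
    if c=="spare": return V<45
def fit(p,c,xy,z,r,win=.055):
    m=colmask(p["frame"],c)
    vv,uu=np.nonzero(m); w=unproj(p,np.c_[uu,vv],z)[:,:2]
    k=np.linalg.norm(w-np.array(xy),axis=1)<win
    m2=np.zeros(m.shape,np.uint8); m2[vv[k],uu[k]]=1
    n,l,st,_=cv2.connectedComponentsWithStats(m2)
    if n<2: return None
    m2=(l==1+np.argmax(st[1:,4])).astype(np.uint8)
    b=cv2.resize(m2*255,None,fx=4,fy=4,interpolation=cv2.INTER_LINEAR)
    cs,_=cv2.findContours((b>127).astype(np.uint8),cv2.RETR_EXTERNAL,cv2.CHAIN_APPROX_NONE)
    q=max(cs,key=len)[:,0]; hull=cv2.convexHull(q)[:,0] if r>.03 else q
    w=unproj(p,(q+.5)/4-.5,z)[:,:2]
    if r>.03:
        hs=set(map(tuple,hull)); 
    x0=w.mean(0)
    f=lambda a:np.linalg.norm(w-a[:2],axis=1)-r
    s=least_squares(f,x0,loss="cauchy",f_scale=.001)
    res=np.abs(f(s.x)); return s.x,(res<.002).mean()
E
python3 - <<'E'
from h import *
pairs={"red":"yellow","blue":"white","yellow":"blue","white":"red"}
for n in ("top","scene"):
    p=snapshot(n);g=cv2.resize(p["frame"],None,fx=4,fy=4,interpolation=cv2.INTER_CUBIC)
    def draw(xy,z,r,col):
        a=np.linspace(0,6.283,60);X=np.c_[xy[0]+r*np.cos(a),xy[1]+r*np.sin(a),a*0+z]
        cv2.polylines(g,[((proj(p,X)+.5)*4-.5).round().astype(np.int32)],True,col,1)
    for c in PAD:
        s=fit(p,c,PAD[c],.004,.036); print(n,"pad",c,s); draw(s[0],.004,.036,(255,0,255))
    for c in pairs:
        s=fit(p,c,PAD[pairs[c]],.014,.024,.045); print(n,"foot",c,s); draw(s[0],.014,.024,(0,255,0))
    out=[]
    for c in ("red","blue","white","yellow"):
        u,v=(proj(p,[*PAD[c],.01])[0]*4).astype(int); out.append(g[v-120:v+120,u-100:u+100])
    cv2.imwrite(f"pics/fit_{n}.png",np.hstack(out))
E
```

```text
top pad red (array([ 0.66177175, -0.16999571]), np.float64(0.5870736086175943))
top pad blue (array([ 0.48029458, -0.23975457]), np.float64(0.5962962962962963))
top pad white (array([0.48933649, 0.02622101]), np.float64(1.0))
top pad yellow (array([0.49389159, 0.26880552]), np.float64(0.8828571428571429))
top pad spare NoneTraceback (most recent call last):
  File "<stdin>", line 9, in <module>
TypeError: 'NoneType' object is not subscriptable
```

```bash
cd pics; python3 -c "
import cv2,numpy as np
cv2.imwrite('fit.png',np.vstack([cv2.imread('fit_top.png'),cv2.imread('fit_scene.png')]))"
```

```text
[ WARN:0@0.018] global loadsave.cpp:275 findDecoder imread_('fit_top.png'): can't open/read file: check file path/integrity
[ WARN:0@0.018] global loadsave.cpp:275 findDecoder imread_('fit_scene.png'): can't open/read file: check file path/integrity
Traceback (most recent call last):
cv2.error: OpenCV(4.12.0) :-1: error: (-5:Bad argument) in function 'imwrite'
> Overload resolution failed:
>  - img data type = object is not supported
>  - Expected Ptr<cv::UMat> for argument 'img'
```

```bash
cat > m.py <<'E'
import sys
from h import *
pairs={"red":"yellow","blue":"white","yellow":"blue","white":"red"}
al=[]
for n in ("top","scene"):
    p=snapshot(n);g=cv2.resize(p["frame"],None,fx=4,fy=4,interpolation=cv2.INTER_CUBIC)
    def draw(xy,z,r,col):
        a=np.linspace(0,6.283,60);X=np.c_[xy[0]+r*np.cos(a),xy[1]+r*np.sin(a),a*0+z]
        cv2.polylines(g,[((proj(p,X)+.5)*4-.5).round().astype(np.int32)],True,col,1)
    for c in PAD:
        s=fit(p,c,PAD[c],.004,.036)
        if s is None: print(n,c,None,"V",p["frame"][tuple(proj(p,[*PAD[c],.004])[0].astype(int)[::-1])]);continue
        print(n,"pad",c,s[0].round(4),round(s[1],2)); draw(s[0],.004,.036,(255,0,255))
    for c in pairs:
        s=fit(p,c,PAD[pairs[c]],.014,.024,.045); print(n,"foot",c,s[0].round(4),round(s[1],2)); draw(s[0],.014,.024,(0,255,0))
    out=[]
    for c in ("red","blue","white","yellow"):
        u,v=(proj(p,[*PAD[c],.01])[0]*4).astype(int); out.append(g[v-140:v+140,u-100:u+100])
    al.append(np.hstack(out))
cv2.imwrite("pics/fit.png",np.vstack(al))
E
sed -i 's/V<45/V<70/' h.py; python3 m.py
```

```text
top pad red [ 0.6618 -0.17  ] 0.59
top pad blue [ 0.4804 -0.2396] 0.6
top pad white [0.4893 0.0262] 1.0
top pad yellow [0.4935 0.2688] 0.83
top pad spare [0.6433 0.1612] 0.65
top foot red [0.4939 0.2662] 0.45
top foot blue [0.4923 0.0245] 0.89
top foot yellow [ 0.4771 -0.2437] 0.64
top foot white [ 0.6644 -0.1688] 0.38
scene pad red [ 0.6601 -0.1702] 0.57
scene pad blue [ 0.4791 -0.2398] 0.61
scene pad white [0.4878 0.0261] 0.59
scene pad yellow [0.4927 0.268 ] 0.55
scene pad spare [0.6424 0.1604] 0.79
scene foot red [0.4947 0.2654] 0.44
scene foot blue [0.4922 0.0231] 0.7
scene foot yellow [ 0.4762 -0.2428] 0.51
scene foot white [ 0.662  -0.1687] 0.74
```

View pics/fit.png

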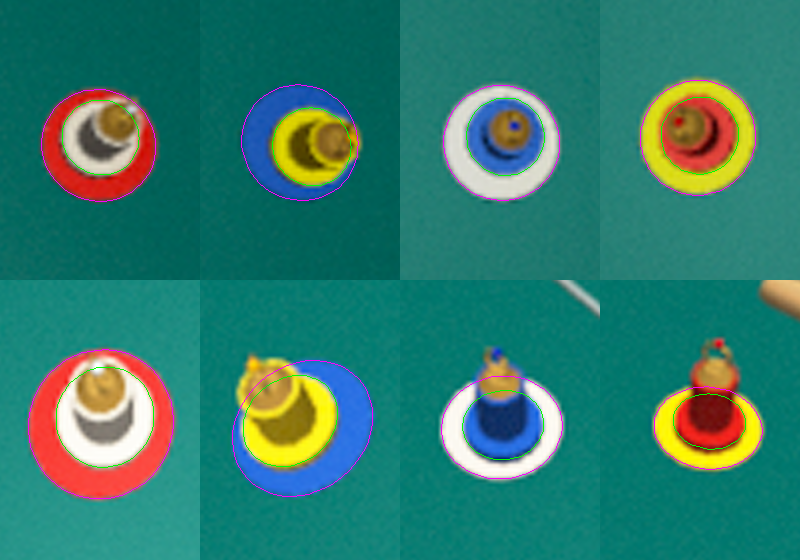

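```bash
cat > d.py <<'E'
import sys
from h import *
from scipy.spatial.transform import Rotation as Ro
x,y,z=map(float,sys.argv[1:4])
s=status.observe();R=Ro.from_quat(s["ee_rot"]);T=Ro.from_matrix(np.diag([1,-1,-1.]))
rv=(R.inv()*T).as_rotvec(degrees=True)
print("t",round(s["time"],2),"pos",s["tool_pos"].round(4),"op",round(s["opening"],3),"F",s["contact_force"].round(1))
print("shift after turn (units, tool axes yaw0):",(T.inv().apply(np.array([x,y,z])-s["tool_pos"])/.04).round(3)," in present tool:",(R.inv().apply(np.array([x,y,z])-s["tool_pos"])/.04).round(3))
print("turn units",(rv/30).round(4))
E
python3 d.py .663 -.169 .31
```

```text
t 1.35 pos [ 0.2253 -0.583   0.4047] op 1.005 F [-0.4 -0.2  0.9]
shift after turn (units, tool axes yaw0): [ 10.942 -10.349   2.368]  in present tool: [ -5.708 -13.937   2.369]
turn units [-1.0000e-04 -0.0000e+00 -2.2956e+00]
```

Call:
step_arm:
  motion: [0,0,0,0,0,-0.2087,1,0,0,0,0,0,-0.2087,1,0,0,0,0,0,-0.2087,1,0,0,0,0,0,-0.2087,1,0,0,0,0,0,-0.2087,1,0,0,0,0,0,-0.2087,1,0,0,0,0,0,-0.2087,1,0,0,0,0,0,-0.2087,1,0,0,0,0,0,-0.2087,1,0,0,0,0,0,-0.2087,1,0,0,0,0,0,-0.2087,1,0,0,0,0,0,0,1,0,0,0,0,0,0,1]

```text
time: 2.43
tool_pos: [0.2253, -0.583, 0.4047]
ee_rot: [1.0, -0.001, -0.0, -0.0]
contact_force: [-0.3, 0.2, 0.2]
opening: 1.0
```

```bash
python3 d.py .663 -.169 .31
```

```text
t 2.43 pos [ 0.2253 -0.583   0.4047] op 1.0 F [-0.3  0.2  0.2]
shift after turn (units, tool axes yaw0): [ 10.943 -10.35    2.368]  in present tool: [ 10.914 -10.38    2.367]
turn units [-0.      0.0001 -0.0053]
```

Call:
step_arm:
  motion: [0.608,-0.575,0.1316,0,0,-0.0053,1,0.608,-0.575,0.1316,0,0,0,1,0.608,-0.575,0.1316,0,0,0,1,0.608,-0.575,0.1316,0,0,0,1,0.608,-0.575,0.1316,0,0,0,1,0.608,-0.575,0.1316,0,0,0,1,0.608,-0.575,0.1316,0,0,0,1,0.608,-0.575,0.1316,0,0,0,1,0.608,-0.575,0.1316,0,0,0,1,0.608,-0.575,0.1316,0,0,0,1,0.608,-0.575,0.1316,0,0,0,1,0.608,-0.575,0.1316,0,0,0,1,0.608,-0.575,0.1316,0,0,0,1,0.608,-0.575,0.1316,0,0,0,1,0.608,-0.575,0.1316,0,0,0,1,0.608,-0.575,0.1316,0,0,0,1,0.608,-0.575,0.1316,0,0,0,1,0.608,-0.575,0.1316,0,0,0,1,0,0,0,0,0,0,1,0,0,0,0,0,0,1]

```text
time: 4.1
tool_pos: [0.6629, -0.1663, 0.3092]
ee_rot: [1.0, 0.002, -0.0, -0.0]
contact_force: [-0.4, -0.4, 0.6]
opening: 1.0
```

```bash
python3 d.py .663 -.169 .197
```

```text
t 4.1 pos [ 0.6629 -0.1663  0.3092] op 1.0 F [-0.4 -0.4  0.6]
shift after turn (units, tool axes yaw0): [0.004 0.068 2.805]  in present tool: [0.006 0.068 2.805]
turn units [-0.0002  0.0018  0.007 ]
```

Call:
step_arm:
  motion: [0,0.068,0.3,0,0,0.007,1,0,0,0.35,0,0,0,1,0,0,0.35,0,0,0,1,0,0,0.35,0,0,0,1,0,0,0.35,0,0,0,1,0,0,0.35,0,0,0,1,0,0,0.3,0,0,0,1,0,0,0.25,0,0,0,1,0,0,0.2,0,0,0,1,0,0,0,0,0,0,1,0,0,0,0,0,0,1]

```text
time: 5.02
tool_pos: [0.6617, -0.1708, 0.1975]
ee_rot: [1.0, -0.001, -0.0, -0.0]
contact_force: [-0.9, -0.1, -0.3]
opening: 1.0
```

```bash
python3 d.py .663 -.169 .197; python3 -c "
from h import *
a=[]
for n in ('top','scene'):
    p=snapshot(n);u,v=proj(p,[.663,-.169,.06])[0].astype(int);a.append(cv2.resize(p['frame'][max(v-60,0):v+60,u-60:u+60],(400,400)))
cv2.imwrite('pics/g1.png',np.hstack(a))"
```

```text
t 5.02 pos [ 0.6617 -0.1708  0.1975] op 1.0 F [-0.9 -0.1 -0.3]
shift after turn (units, tool axes yaw0): [ 0.033 -0.045  0.014]  in present tool: [ 0.033 -0.045  0.014]
turn units [-0.0005  0.0016 -0.0028]
```

View pics/g1.png

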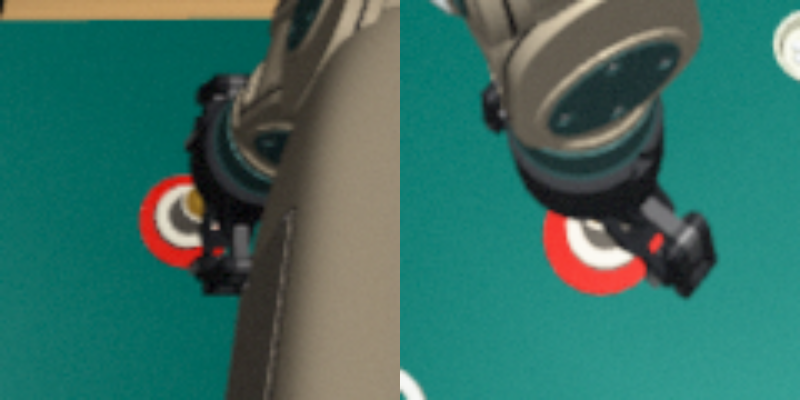

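```bash
python3 -c "
from h import *
s=status.observe();P=s['tool_pos'];a=[]
for n in ('top','scene'):
    p=snapshot(n);u,v=proj(p,[.663,-.169,.06])[0].astype(int);f=cv2.resize(p['frame'][max(v-60,0):v+60,u-60:u+60],(400,400))
    for d,c in (((0,0,0),(255,0,0)),((0,0,-.155),(0,255,0)),((-.05,0,-.16),(0,255,255)),((-.05,-.011,-.16),(0,255,255)),((-.05,.011,-.16),(0,255,255)),((-.057,0,-.1),(255,0,255)),((.05,0,-.16),(0,255,255)),((0,0,-.11),(255,255,255))):
        q=(proj(p,P+np.array(d))[0]-[u-60,max(v-60,0)])*400/120
        cv2.circle(f,tuple(q.astype(int)),4,c,-1)
    a.append(f)
cv2.imwrite('pics/g2.png',np.hstack(a))"
```

```text
(no output)
```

View pics/g2.png

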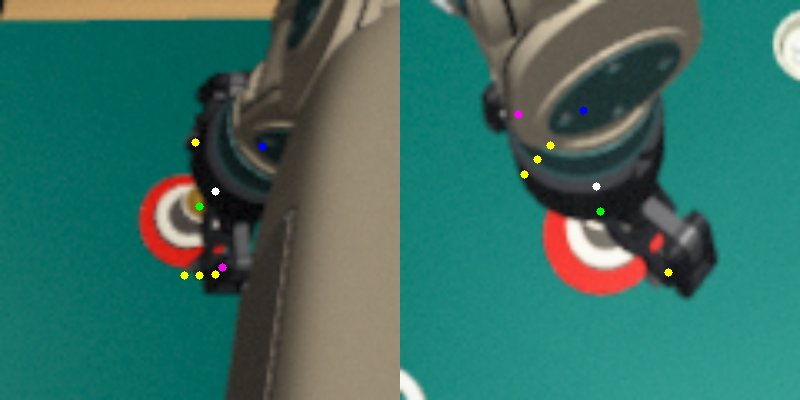

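```bash
python3 -c "
from h import *
a=[];P={}
for n in ('top','scene'):
    p=snapshot(n);P[n]=p;u,v=proj(p,[.663,-.169,.06])[0].astype(int);a.append(cv2.resize(p['frame'][max(v-30,0):v+40,u-30:u+40],(400,400),interpolation=cv2.INTER_CUBIC));print(n,u,v)
    P[n+'o']=(u-60,max(v-60,0))
cv2.imwrite('pics/g3.png',np.hstack(a))
def M(p): return np.diag([1,1,1.])@np.array([[p['fx'],0,p['cx']],[0,p['fy'],p['cy']],[0,0,1]])@np.c_[p['R'],p['t']]
def tri(a,b):
    q=[np.array(P[n+'o'])+np.array(x)*.3 for n,x in (('top',a),('scene',b))]
    X=cv2.triangulatePoints(M(P['top']),M(P['scene']),q[0],q[1]);return (X[:3]/X[3]).ravel()
print('red',tri((218,250),(255,243)))
"
```

```text
top 396 149
scene 261 354
red [ 0.66160265 -0.17815025 -0.00083447]
```

View pics/g3.png

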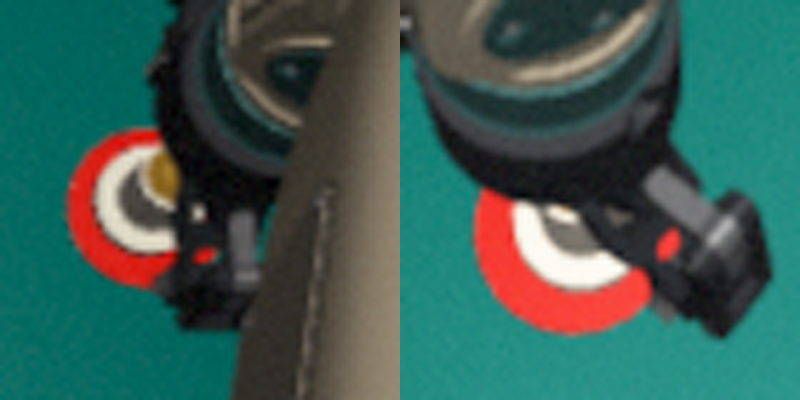

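Call:
step_arm:
  motion: [0.02,-0.035,0,0,0,0,1,0,0,0,0,0,0,1]

```text
time: 5.48
tool_pos: [0.663, -0.1689, 0.1983]
ee_rot: [1.0, -0.0, 0.0, 0.0]
contact_force: [0.3, 0.4, 0.0]
opening: 1.0
```

Call:
step_arm:
  motion: [0,0,0,0,0,0,-1,0,0,0,0,0,0,-1,0,0,0,0,0,0,-1,0,0,0,0,0,0,-1,0,0,0,0,0,0,-1,0,0,0,0,0,0,-1,0,0,0,0,0,0,-1,0,0,0,0,0,0,-1,0,0,0,0,0,0,-1,0,0,0,0,0,0,-1]
  newtons: 40

```text
time: 6.32
tool_pos: [0.6629, -0.1692, 0.1981]
ee_rot: [1.0, -0.0, 0.0, 0.0]
contact_force: [-0.1, -0.5, 0.7]
opening: 0.338
```

```bash
python3 d.py .6632 -.169 .197
```

```text
t 6.32 pos [ 0.6629 -0.1692  0.1981] op 0.338 F [-0.1 -0.5  0.7]
shift after turn (units, tool axes yaw0): [ 0.008 -0.005  0.028]  in present tool: [ 0.008 -0.005  0.028]
turn units [ 0.0003 -0.0006 -0.0017]
```

Call:
step_arm:
  motion: [0,0,-0.1,0,0,0,-1,0,0,-0.25,0,0,0,-1,0,0,-0.35,0,0,0,-1,0,0,-0.4,0,0,0,-1,0,0,-0.4,0,0,0,-1,0,0,-0.4,0,0,0,-1,0,0,-0.35,0,0,0,-1,0,0,-0.25,0,0,0,-1,0,0,-0.15,0,0,0,-1,0,0,0,0,0,0,-1,0,0,0,0,0,0,-1]

```text
time: 7.23
tool_pos: [0.6627, -0.1691, 0.3042]
ee_rot: [1.0, -0.0, 0.0, 0.0]
contact_force: [-0.3, 0.4, -2.1]
opening: 0.337
```

```bash
python3 d.py .643 .161 .305; python3 -c "
from h import *
a=[]
for n in ('top','scene'):
    p=snapshot(n);u,v=proj(p,[.663,-.169,.15])[0].astype(int);a.append(cv2.resize(p['frame'][max(v-60,0):v+60,u-60:u+60],(400,400)))
cv2.imwrite('pics/g4.png',np.hstack(a))"
```

```text
t 7.23 pos [ 0.6627 -0.1691  0.3042] op 0.337 F [-0.3  0.4 -2.1]
shift after turn (units, tool axes yaw0): [-0.493 -8.253 -0.02 ]  in present tool: [-0.5   -8.253 -0.021]
turn units [ 0.0002 -0.0006 -0.0017]
```

View pics/g4.png

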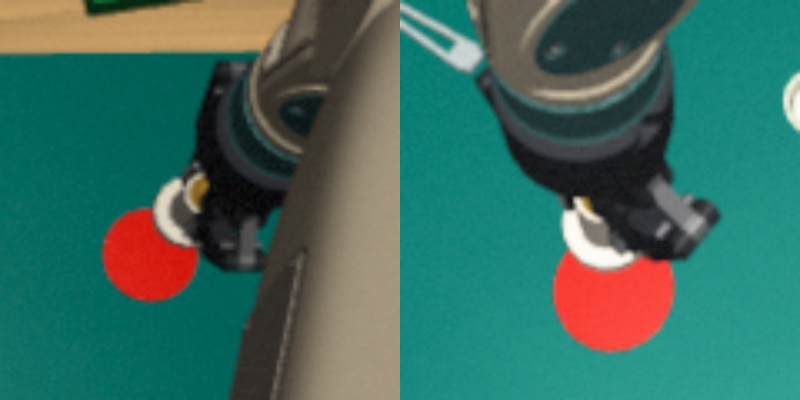

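Call:
step_arm:
  motion: [0,-0.2,0,0,0,0,-1,0,-0.4,0,0,0,0,-1,-0.041,-0.6,0,0,0,0,-1,-0.041,-0.6,0,0,0,0,-1,-0.041,-0.6,0,0,0,0,-1,-0.041,-0.6,0,0,0,0,-1,-0.041,-0.6,0,0,0,0,-1,-0.041,-0.6,0,0,0,0,-1,-0.041,-0.6,0,0,0,0,-1,-0.041,-0.6,0,0,0,0,-1,-0.041,-0.6,0,0,0,0,-1,-0.041,-0.6,0,0,0,0,-1,-0.041,-0.6,0,0,0,0,-1,-0.041,-0.6,0,0,0,0,-1,0,-0.3,0,0,0,0,-1,0,-0.153,0,0,0,0,-1,0,0,0,0,0,0,-1,0,0,0,0,0,0,-1,0,0,0,0,0,0,-1]

```text
time: 8.92
tool_pos: [0.6434, 0.1601, 0.3038]
ee_rot: [1.0, -0.001, -0.0, 0.0]
contact_force: [-0.3, -0.1, -2.2]
opening: 0.341
```

```bash
python3 d.py .643 .161 .1985
```

```text
t 8.92 pos [0.6434 0.1601 0.3038] op 0.341 F [-0.3 -0.1 -2.2]
shift after turn (units, tool axes yaw0): [-0.01  -0.022  2.632]  in present tool: [-0.009 -0.023  2.632]
turn units [ 0.0012  0.0007 -0.0037]
```

Call:
step_arm:
  motion: [0,-0.02,0.25,0,0,0,-1,0,0,0.4,0,0,0,-1,0,0,0.4,0,0,0,-1,0,0,0.4,0,0,0,-1,0,0,0.4,0,0,0,-1,0,0,0.3,0,0,0,-1,0,0,0.2,0,0,0,-1,0,0,0.15,0,0,0,-1,0,0,0.08,0,0,0,-1,0,0,0.02,0,0,0,-1,0,0,0,0,0,0,-1,0,0,0,0,0,0,-1]

```text
time: 9.92
tool_pos: [0.6439, 0.1619, 0.2009]
ee_rot: [1.0, -0.0, 0.001, -0.0]
contact_force: [-0.3, 0.2, -2.1]
opening: 0.342
```

```bash
python3 d.py .643 .161 .198
```

```text
t 9.92 pos [0.6439 0.1619 0.2009] op 0.342 F [-0.3  0.2 -2.1]
shift after turn (units, tool axes yaw0): [-0.022  0.023  0.072]  in present tool: [-0.022  0.023  0.072]
turn units [-0.0005 -0.0031 -0.0016]
```

Call:
step_arm:
  motion: [-0.022,0.023,0.03,0,0.003,0,-1,0,0,0.03,0,0,0,-1,0,0,0,0,0,0,-1,0,0,0,0,0,0,-1]

```text
time: 10.25
tool_pos: [0.6428, 0.1609, 0.1981]
ee_rot: [1.0, -0.0, 0.001, -0.0]
contact_force: [-0.1, 0.6, -1.5]
opening: 0.34
```

```bash
python3 d.py .643 .161 .198
```

```text
t 10.25 pos [0.6428 0.1609 0.1981] op 0.34 F [-0.1  0.6 -1.5]
shift after turn (units, tool axes yaw0): [ 0.004 -0.003  0.004]  in present tool: [ 0.004 -0.003  0.004]
turn units [-0.0002 -0.0053 -0.0017]
```

Call:
step_arm:
  motion: [0,0,0,0,0,0,1,0,0,0,0,0,0,1,0,0,0,0,0,0,1,0,0,0,0,0,0,1,0,0,0,0,0,0,1,0,0,0,0,0,0,1,0,0,0,0,0,0,1,0,0,0,0,0,0,1,0,0,0,0,0,0,1]

```text
time: 11.0
tool_pos: [0.6425, 0.1609, 0.1975]
ee_rot: [1.0, -0.0, 0.001, -0.0]
contact_force: [0.3, 0.2, 0.6]
opening: 0.996
```

Call:
step_arm:
  motion: [0,0,-0.2,0,0,0,1,0,0,-0.4,0,0,0,1,0,0,-0.5,0,0,0,1,0,0,-0.5,0,0,0,1,0,0,-0.5,0,0,0,1,0,0,-0.4,0,0,0,1,0,0,-0.25,0,0,0,1,0,0,0,0,0,0,1,0,0,0,0,0,0,1]

```text
time: 11.75
tool_pos: [0.6425, 0.1609, 0.3081]
ee_rot: [1.0, -0.0, 0.001, -0.0]
contact_force: [-0.7, -0.8, -0.7]
opening: 1.001
```

```bash
python3 d.py .4943 .2658 .308; python3 - <<'E'
from h import *
for n in ("top","scene"):
    p=snapshot(n); cv2.imwrite(f"pics/{n}1.png",p["frame"])
    print(n,"redpad",fit(p,"red",PAD["red"],.004,.036),"white",fit(p,"white",PAD["spare"],.014,.024,.045))
E
```

```text
t 11.75 pos [0.6425 0.1609 0.3081] op 1.001 F [-0.7 -0.8 -0.7]
shift after turn (units, tool axes yaw0): [-3.704 -2.623  0.004]  in present tool: [-3.707 -2.619 -0.006]
turn units [-0.0004 -0.0054 -0.0017]
top redpad (array([ 0.66181829, -0.16999001]), np.float64(1.0)) white None
scene redpad (array([ 0.66008087, -0.17001262]), np.float64(1.0)) white (array([0.64365426, 0.16107612]), np.float64(0.5112219451371571))
```

View pics/scene1.png

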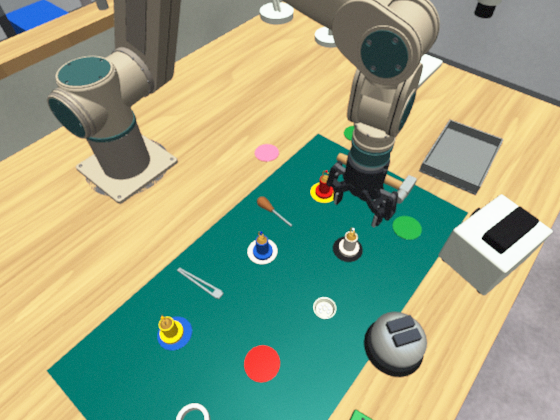

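Call:
step_arm:
  motion: [-0.18,-0.13,0,0,-0.005,0,1,-0.37,-0.262,0,0,0,0,1,-0.37,-0.262,0,0,0,0,1,-0.37,-0.262,0,0,0,0,1,-0.37,-0.262,0,0,0,0,1,-0.37,-0.262,0,0,0,0,1,-0.37,-0.262,0,0,0,0,1,-0.37,-0.262,0,0,0,0,1,-0.37,-0.262,0,0,0,0,1,-0.37,-0.262,0,0,0,0,1,-0.195,-0.135,0,0,0,0,1,0,0,0,0,0,0,1,0,0,0,0,0,0,1,0,0,0,0,0,0,1]

```text
time: 13.02
tool_pos: [0.4947, 0.2659, 0.3079]
ee_rot: [1.0, -0.001, 0.0, 0.0]
contact_force: [-0.4, 0.8, -0.1]
opening: 1.002
```

```bash
python3 d.py .4943 .2658 .198
```

```text
t 13.02 pos [0.4947 0.2659 0.3079] op 1.002 F [-0.4  0.8 -0.1]
shift after turn (units, tool axes yaw0): [-1.100e-02  2.000e-03  2.747e+00]  in present tool: [-1.100e-02  2.000e-03  2.747e+00]
turn units [ 0.     -0.0002 -0.002 ]
```

Call:
step_arm:
  motion: [-0.01,0,0.3,0,0,0,1,0,0,0.4,0,0,0,1,0,0,0.4,0,0,0,1,0,0,0.4,0,0,0,1,0,0,0.4,0,0,0,1,0,0,0.35,0,0,0,1,0,0,0.25,0,0,0,1,0,0,0.15,0,0,0,1,0,0,0.1,0,0,0,1,0,0,0,0,0,0,1,0,0,0,0,0,0,1,0,0,0,0,0,0,1]

```text
time: 14.02
tool_pos: [0.4943, 0.2661, 0.1985]
ee_rot: [1.0, -0.0, 0.0, -0.0]
contact_force: [0.2, -0.5, 0.2]
opening: 0.999
```

```bash
python3 d.py .4943 .2658 .198
```

```text
t 14.02 pos [0.4943 0.2661 0.1985] op 0.999 F [ 0.2 -0.5  0.2]
shift after turn (units, tool axes yaw0): [0.001 0.008 0.012]  in present tool: [0.001 0.008 0.012]
turn units [-0.0011 -0.001  -0.0017]
```

Close, then lift; the grasp is checked between the two.

Call:
step_arm:
  motion: [0,0,0.01,0,0,0,-1,0,0,0,0,0,0,-1,0,0,0,0,0,0,-1,0,0,0,0,0,0,-1,0,0,0,0,0,0,-1,0,0,0,0,0,0,-1,0,0,0,0,0,0,-1,0,0,0,0,0,0,-1,0,0,0,0,0,0,-1,0,0,0,0,0,0,-1]
  newtons: 40

```text
time: 14.85
tool_pos: [0.494, 0.2661, 0.1977]
ee_rot: [1.0, -0.0, -0.0, -0.0]
contact_force: [0.0, 0.1, 4.1]
opening: 0.337
```

Call:
step_arm:
  motion: [0,0,-0.1,0,0,0,-1,0,0,-0.25,0,0,0,-1,0,0,-0.35,0,0,0,-1,0,0,-0.4,0,0,0,-1,0,0,-0.4,0,0,0,-1,0,0,-0.4,0,0,0,-1,0,0,-0.35,0,0,0,-1,0,0,-0.25,0,0,0,-1,0,0,-0.2,0,0,0,-1,0,0,0,0,0,0,-1,0,0,0,0,0,0,-1,0,0,0,0,0,0,-1]

```text
time: 15.85
tool_pos: [0.4933, 0.2657, 0.3044]
ee_rot: [1.0, -0.0, -0.001, 0.0]
contact_force: [0.2, 0.5, -2.5]
opening: 0.338
```

```bash
python3 d.py .661 -.170 .308; python3 - <<'E'
from h import *
for n in ("top","scene"):
    p=snapshot(n); cv2.imwrite(f"pics/{n}2.png",p["frame"])
    print(n,"yelpad",fit(p,"yellow",PAD["yellow"],.004,.036),"white",fit(p,"white",PAD["spare"],.014,.024,.045))
E
```

```text
t 15.85 pos [0.4933 0.2657 0.3044] op 0.338 F [ 0.2  0.5 -2.5]
shift after turn (units, tool axes yaw0): [ 4.192 10.893 -0.091]  in present tool: [ 4.202 10.89  -0.095]
turn units [ 0.0013  0.0053 -0.0017]
top yelpad (array([0.48967324, 0.25173593]), np.float64(0.18006430868167203)) white (array([0.64565381, 0.16226585]), np.float64(0.5223880597014925))
scene yelpad (array([0.4925736, 0.2679436]), np.float64(0.9554794520547946)) white (array([0.64355358, 0.1611053 ]), np.float64(0.5062344139650873))
```

View pics/scene2.png

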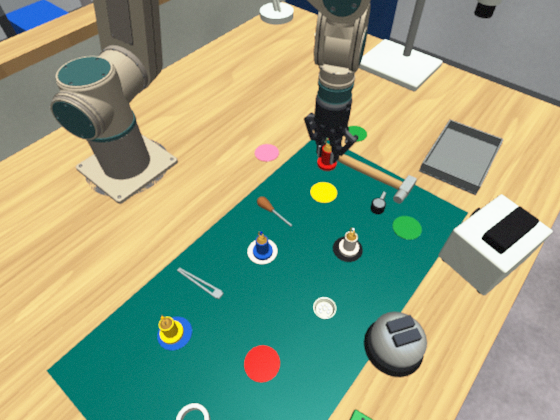

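Call:
step_arm:
  motion: [0.115,0.3,-0.04,0,0.005,0,-1,0.2335,0.605,-0.04,0,0,0,-1,0.2335,0.605,0,0,0,0,-1,0.2335,0.605,0,0,0,0,-1,0.2335,0.605,0,0,0,0,-1,0.2335,0.605,0,0,0,0,-1,0.2335,0.605,0,0,0,0,-1,0.2335,0.605,0,0,0,0,-1,0.2335,0.605,0,0,0,0,-1,0.2335,0.605,0,0,0,0,-1,0.2335,0.605,0,0,0,0,-1,0.2335,0.605,0,0,0,0,-1,0.2335,0.605,0,0,0,0,-1,0.2335,0.605,0,0,0,0,-1,0.2335,0.605,0,0,0,0,-1,0.2335,0.605,0,0,0,0,-1,0.2335,0.605,0,0,0,0,-1,0.2335,0.605,0,0,0,0,-1,0.115,0.305,0,0,0,0,-1,0,0,0,0,0,0,-1]

```text
time: 17.62
tool_pos: [0.662, -0.1732, 0.3081]
ee_rot: [1.0, -0.002, 0.001, 0.001]
contact_force: [-0.2, -0.1, -1.9]
opening: 0.34
```

Call:
step_arm:
  motion: [0,0,0,0,0,0,-1,0,0,0,0,0,0,-1,0,0,0,0,0,0,-1]

```text
time: 17.87
tool_pos: [0.6609, -0.1687, 0.3084]
ee_rot: [1.0, 0.0, 0.0, -0.0]
contact_force: [0.1, 1.1, -2.2]
opening: 0.339
```

```bash
python3 d.py .661 -.170 .198
```

```text
t 17.87 pos [ 0.6609 -0.1687  0.3084] op 0.339 F [ 0.1  1.1 -2.2]
shift after turn (units, tool axes yaw0): [0.003 0.032 2.761]  in present tool: [2.000e-03 3.400e-02 2.761e+00]
turn units [-0.0015 -0.0007  0.0006]
```

Call:
step_arm:
  motion: [0,0.01,0.25,0,0,0,-1,0,0,0.4,0,0,0,-1,0,0,0.4,0,0,0,-1,0,0,0.4,0,0,0,-1,0,0,0.4,0,0,0,-1,0,0,0.35,0,0,0,-1,0,0,0.25,0,0,0,-1,0,0,0.15,0,0,0,-1,0,0,0.08,0,0,0,-1,0,0,0,0,0,0,-1,0,0,0,0,0,0,-1,0,0,0,0,0,0,-1]

```text
time: 18.87
tool_pos: [0.6622, -0.1704, 0.2027]
ee_rot: [1.0, -0.0, 0.002, 0.0]
contact_force: [-0.5, 0.4, -2.1]
opening: 0.335
```

```bash
python3 d.py .661 -.170 .198
```

```text
t 18.87 pos [ 0.6622 -0.1704  0.2027] op 0.335 F [-0.5  0.4 -2.1]
shift after turn (units, tool axes yaw0): [-0.029 -0.01   0.117]  in present tool: [-0.03  -0.01   0.116]
turn units [ 0.0013 -0.0066 -0.0015]
```

Call:
step_arm:
  motion: [-0.03,-0.01,0.05,0,-0.006,0,-1,0,0,0.05,0,0,0,-1,0,0,0,0,0,0,-1,0,0,0,0,0,0,-1]

```text
time: 19.2
tool_pos: [0.6604, -0.1699, 0.1977]
ee_rot: [1.0, -0.0, -0.001, 0.0]
contact_force: [-0.7, -0.4, -1.9]
opening: 0.339
```

```bash
python3 d.py .661 -.170 .198
```

```text
t 19.2 pos [ 0.6604 -0.1699  0.1977] op 0.339 F [-0.7 -0.4 -1.9]
shift after turn (units, tool axes yaw0): [ 0.014  0.003 -0.007]  in present tool: [ 0.014  0.003 -0.007]
turn units [ 0.0003  0.0023 -0.0019]
```

Call:
step_arm:
  motion: [0.01,0,0.015,0,0,0,-1,0,0,0,0,0,0,-1,0,0,0,0,0,0,-1]

```text
time: 19.45
tool_pos: [0.6606, -0.1699, 0.1977]
ee_rot: [1.0, -0.0, -0.001, 0.0]
contact_force: [-2.7, 0.9, 5.7]
opening: 0.339
```

Contact is made (5.7 N). Release and lift.

Call:
step_arm:
  motion: [0,0,0,0,0,0,1,0,0,0,0,0,0,1,0,0,0,0,0,0,1,0,0,0,0,0,0,1,0,0,0,0,0,0,1,0,0,0,0,0,0,1,0,0,0,0,0,0,1,0,0,0,0,0,0,1,0,0,0,0,0,0,1]

```text
time: 20.2
tool_pos: [0.6608, -0.1698, 0.1969]
ee_rot: [1.0, -0.0, -0.001, -0.0]
contact_force: [1.0, -0.2, -0.3]
opening: 0.999
```

Call:
step_arm:
  motion: [0,0,-0.2,0,0,0,1,0,0,-0.4,0,0,0,1,0,0,-0.5,0,0,0,1,0,0,-0.5,0,0,0,1,0,0,-0.5,0,0,0,1,0,0,-0.4,0,0,0,1,0,0,-0.25,0,0,0,1,0,0,0,0,0,0,1,0,0,0,0,0,0,1,0,0,0,0,0,0,1]

```text
time: 21.03
tool_pos: [0.6605, -0.1696, 0.3058]
ee_rot: [1.0, -0.0, -0.002, -0.0]
contact_force: [-0.1, -0.0, -0.8]
opening: 1.001
```

```bash
python3 d.py .4767 -.2433 .308
```

```text
t 21.03 pos [ 0.6605 -0.1696  0.3058] op 1.001 F [-0.1 -0.  -0.8]
shift after turn (units, tool axes yaw0): [-4.594  1.842 -0.055]  in present tool: [-4.592  1.845 -0.041]
turn units [-0.0012  0.0065 -0.0016]
```

Call:
step_arm:
  motion: [-0.2,0.08,-0.04,0,0.006,0,1,-0.42,0.168,0,0,0,0,1,-0.42,0.168,0,0,0,0,1,-0.42,0.168,0,0,0,0,1,-0.42,0.168,0,0,0,0,1,-0.42,0.168,0,0,0,0,1,-0.42,0.168,0,0,0,0,1,-0.42,0.168,0,0,0,0,1,-0.42,0.168,0,0,0,0,1,-0.42,0.168,0,0,0,0,1,-0.42,0.168,0,0,0,0,1,-0.194,0.084,0,0,0,0,1,0,0,0,0,0,0,1,0,0,0,0,0,0,1,0,0,0,0,0,0,1]

```text
time: 22.28
tool_pos: [0.4776, -0.2434, 0.3082]
ee_rot: [1.0, -0.0, 0.001, -0.0]
contact_force: [0.1, 0.1, 0.3]
opening: 1.0
```

```bash
python3 d.py .4767 -.2433 .198; python3 - <<'E'
from h import *
for n in ("top","scene"):
    p=snapshot(n); cv2.imwrite(f"pics/{n}3.png",p["frame"])
    for a in (("red",PAD["red"],.014,.024,.045),("yellow",PAD["yellow"],.004,.036),("white",PAD["spare"],.014,.024,.045)):
        s=fit(p,*a);print(n,a[0],s)
E
```

```text
t 22.28 pos [ 0.4776 -0.2434  0.3082] op 1.0 F [0.1 0.1 0.3]
shift after turn (units, tool axes yaw0): [-2.300e-02 -2.000e-03  2.754e+00]  in present tool: [-2.900e-02 -2.000e-03  2.754e+00]
turn units [-0.0002 -0.004  -0.0014]
top red (array([ 0.67053559, -0.16507371]), np.float64(0.18220338983050846))
top yellow (array([0.49344535, 0.26870121]), np.float64(0.7593123209169055))
top white (array([0.64567053, 0.16226504]), np.float64(0.5121951219512195))
scene red (array([ 0.672192  , -0.17761055]), np.float64(0.17400881057268722))
scene yellow (array([0.4927148 , 0.26781443]), np.float64(0.928082191780822))
scene white (array([0.64383741, 0.16074574]), np.float64(0.4612159329140461))
```

View pics/scene3.png

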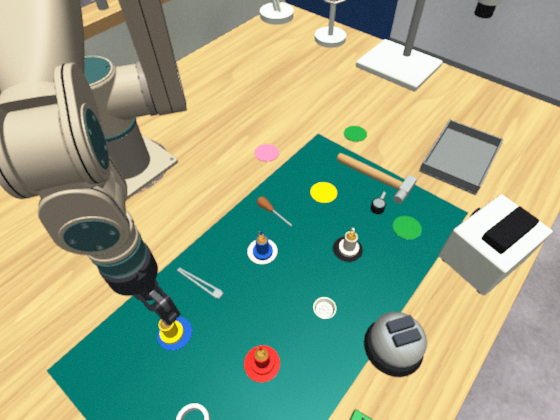

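Call:
step_arm:
  motion: [-0.02,0,0.3,0,-0.003,0,1,0,0,0.4,0,0,0,1,0,0,0.4,0,0,0,1,0,0,0.4,0,0,0,1,0,0,0.4,0,0,0,1,0,0,0.35,0,0,0,1,0,0,0.25,0,0,0,1,0,0,0.15,0,0,0,1,0,0,0.1,0,0,0,1,0,0,0,0,0,0,1,0,0,0,0,0,0,1,0,0,0,0,0,0,1]

```text
time: 23.38
tool_pos: [0.4769, -0.2437, 0.199]
ee_rot: [1.0, -0.0, 0.001, 0.0]
contact_force: [-0.1, 0.5, 0.9]
opening: 1.002
```

```bash
python3 d.py .4767 -.2433 .198
```

```text
t 23.38 pos [ 0.4769 -0.2437  0.199 ] op 1.002 F [-0.1  0.5  0.9]
shift after turn (units, tool axes yaw0): [-0.004 -0.011  0.026]  in present tool: [-0.004 -0.011  0.026]
turn units [ 0.0018 -0.0027 -0.0015]
```

Call:
step_arm:
  motion: [0,-0.01,0.02,0,0,0,1,0,0,0,0,0,0,-1,0,0,0,0,0,0,-1,0,0,0,0,0,0,-1,0,0,0,0,0,0,-1,0,0,0,0,0,0,-1,0,0,0,0,0,0,-1,0,0,0,0,0,0,-1,0,0,0,0,0,0,-1,0,0,0,0,0,0,-1,0,0,0,0,0,0,-1]
  newtons: 40

```text
time: 24.3
tool_pos: [0.4765, -0.2431, 0.1977]
ee_rot: [1.0, -0.0, 0.0, 0.0]
contact_force: [-0.9, 0.3, 3.2]
opening: 0.34
```

Call:
step_arm:
  motion: [0,0,-0.1,0,0,0,-1,0,0,-0.25,0,0,0,-1,0,0,-0.35,0,0,0,-1,0,0,-0.4,0,0,0,-1,0,0,-0.4,0,0,0,-1,0,0,-0.4,0,0,0,-1,0,0,-0.35,0,0,0,-1,0,0,-0.25,0,0,0,-1,0,0,-0.2,0,0,0,-1,0,0,0,0,0,0,-1,0,0,0,0,0,0,-1,0,0,0,0,0,0,-1]

```text
time: 25.3
tool_pos: [0.4759, -0.2427, 0.3046]
ee_rot: [1.0, -0.0, -0.001, -0.0]
contact_force: [0.8, 0.5, -3.0]
opening: 0.34
```

```bash
python3 d.py .493 .2683 .308; python3 - <<'E'
from h import *
for n in ("top","scene"):
    p=snapshot(n); cv2.imwrite(f"pics/{n}4.png",p["frame"])
    for a in (("blue",PAD["blue"],.004,.036),):
        s=fit(p,*a);print(n,a[0],s)
E
```

```text
t 25.3 pos [ 0.4759 -0.2427  0.3046] op 0.34 F [ 0.8  0.5 -3. ]
shift after turn (units, tool axes yaw0): [  0.427 -12.776  -0.085]  in present tool: [  0.415 -12.777  -0.073]
turn units [-0.0018  0.0027 -0.0017]
top blue (array([ 0.48033269, -0.23988746]), np.float64(0.7796143250688705))
scene blue (array([ 0.47911635, -0.23995252]), np.float64(0.9883720930232558))
```

View pics/scene4.png

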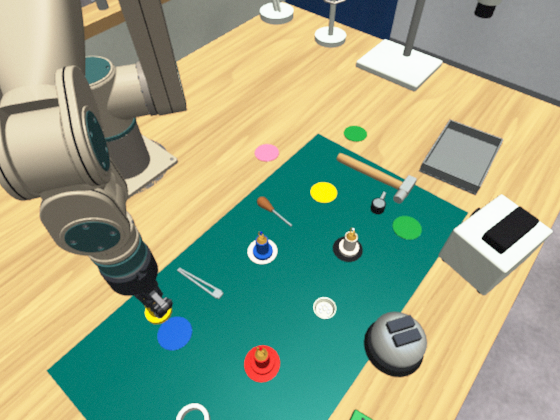

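Call:
step_arm:
  motion: [0,-0.3,-0.0975,0,0.002,0,-1,0.022,-0.64,-0.0975,0,0,0,-1,0.022,-0.64,-0.0975,0,0,0,-1,0.022,-0.64,-0.0975,0,0,0,-1,0.022,-0.64,-0.0975,0,0,0,-1,0.022,-0.64,-0.0975,0,0,0,-1,0.022,-0.64,0,0,0,0,-1,0.022,-0.64,0,0,0,0,-1,0.022,-0.64,0,0,0,0,-1,0.022,-0.64,0,0,0,0,-1,0.022,-0.64,0,0,0,0,-1,0.022,-0.64,0,0,0,0,-1,0.022,-0.64,0,0,0,0,-1,0.022,-0.64,0,0,0,0,-1,0.022,-0.64,0,0,0,0,-1,0.022,-0.64,0,0,0,0,-1,0.022,-0.64,0,0,0,0,-1,0.022,-0.64,0,0,0,0,-1,0.022,-0.64,0,0,0,0,-1,0.022,-0.64,0,0,0,0,-1]

```text
time: 27.07
tool_pos: [0.4926, 0.257, 0.3285]
ee_rot: [1.0, -0.0, -0.0, 0.0]
contact_force: [0.1, -0.8, -2.6]
opening: 0.338
```

Call:
step_arm:
  motion: [0,-0.316,0,0,0,0,-1,0,0,0,0,0,0,-1,0,0,0,0,0,0,-1,0,0,0,0,0,0,-1]

```text
time: 27.4
tool_pos: [0.4931, 0.2674, 0.3285]
ee_rot: [1.0, -0.001, -0.0, 0.001]
contact_force: [-0.0, -0.6, -2.2]
opening: 0.339
```

```bash
python3 d.py .493 .2683 .198
```

```text
t 27.4 pos [0.4931 0.2674 0.3285] op 0.339 F [-0.  -0.6 -2.2]
shift after turn (units, tool axes yaw0): [-1.000e-03 -2.200e-02  3.263e+00]  in present tool: [-1.000e-03 -2.600e-02  3.263e+00]
turn units [ 0.0022  0.0001 -0.0022]
```

Call:
step_arm:
  motion: [0,-0.02,0.3,0,0,0,-1,0,0,0.4,0,0,0,-1,0,0,0.4,0,0,0,-1,0,0,0.4,0,0,0,-1,0,0,0.4,0,0,0,-1,0,0,0.4,0,0,0,-1,0,0,0.35,0,0,0,-1,0,0,0.25,0,0,0,-1,0,0,0.18,0,0,0,-1,0,0,0.1,0,0,0,-1,0,0,0,0,0,0,-1,0,0,0,0,0,0,-1,0,0,0,0,0,0,-1]

```text
time: 28.48
tool_pos: [0.4942, 0.269, 0.2025]
ee_rot: [1.0, -0.0, 0.001, -0.0]
contact_force: [-0.5, -0.4, -2.7]
opening: 0.338
```

```bash
python3 d.py .493 .2683 .198
```

```text
t 28.48 pos [0.4942 0.269  0.2025] op 0.338 F [-0.5 -0.4 -2.7]
shift after turn (units, tool axes yaw0): [-0.029  0.017  0.113]  in present tool: [-0.03   0.017  0.113]
turn units [-0.0013 -0.0051 -0.0018]
```

Call:
step_arm:
  motion: [-0.03,0.017,0.05,0,-0.005,0,-1,0,0,0.04,0,0,0,-1,0,0,0.02,0,0,0,-1,0,0,0,0,0,0,-1,0,0,0,0,0,0,-1]

```text
time: 28.9
tool_pos: [0.4925, 0.2682, 0.1977]
ee_rot: [1.0, -0.0, -0.001, -0.0]
contact_force: [-1.3, 0.1, 1.9]
opening: 0.34
```

```bash
python3 d.py .493 .2683 .198
```

```text
t 28.9 pos [0.4925 0.2682 0.1977] op 0.34 F [-1.3  0.1  1.9]
shift after turn (units, tool axes yaw0): [ 0.013 -0.002 -0.006]  in present tool: [ 0.013 -0.002 -0.006]
turn units [-0.0003  0.0026 -0.0014]
```

Seated (weight off, +1.9 N). Release and lift.

Call:
step_arm:
  motion: [0,0,0,0,0,0,1,0,0,0,0,0,0,1,0,0,0,0,0,0,1,0,0,0,0,0,0,1,0,0,0,0,0,0,1,0,0,0,0,0,0,1,0,0,0,0,0,0,1,0,0,0,0,0,0,1,0,0,0,0,0,0,1]

```text
time: 29.65
tool_pos: [0.4924, 0.2681, 0.1973]
ee_rot: [1.0, -0.0, -0.001, 0.0]
contact_force: [0.0, -0.8, -0.3]
opening: 1.005
```

Call:
step_arm:
  motion: [0,0,-0.2,0,0,0,1,0,0,-0.4,0,0,0,1,0,0,-0.5,0,0,0,1,0,0,-0.5,0,0,0,1,0,0,-0.5,0,0,0,1,0,0,-0.4,0,0,0,1,0,0,-0.25,0,0,0,1,0,0,0,0,0,0,1,0,0,0,0,0,0,1,0,0,0,0,0,0,1]

```text
time: 30.48
tool_pos: [0.4921, 0.2679, 0.3063]
ee_rot: [1.0, -0.0, -0.002, 0.0]
contact_force: [0.1, 0.1, -0.6]
opening: 0.999
```

```bash
python3 d.py .4922 .0238 .308
```

```text
t 30.48 pos [0.4921 0.2679 0.3063] op 0.999 F [ 0.1  0.1 -0.6]
shift after turn (units, tool axes yaw0): [ 3.000e-03  6.103e+00 -4.200e-02]  in present tool: [ 0.008  6.103 -0.038]
turn units [ 0.0012  0.0061 -0.0016]
```

Call:
step_arm:
  motion: [0,0.3,-0.04,0,0.006,0,1,0,0.5,0,0,0,0,1,0,0.5,0,0,0,0,1,0,0.5,0,0,0,0,1,0,0.5,0,0,0,0,1,0,0.5,0,0,0,0,1,0,0.5,0,0,0,0,1,0,0.5,0,0,0,0,1,0,0.5,0,0,0,0,1,0,0.5,0,0,0,0,1,0,0.5,0,0,0,0,1,0,0.5,0,0,0,0,1,0,0.303,0,0,0,0,1,0,0,0,0,0,0,1,0,0,0,0,0,0,1,0,0,0,0,0,0,1]

```text
time: 31.82
tool_pos: [0.4921, 0.0243, 0.3085]
ee_rot: [1.0, -0.0, 0.0, -0.0]
contact_force: [0.6, -0.6, 0.4]
opening: 0.998
```

```bash
python3 d.py .4922 .0238 .198
```

```text
t 31.82 pos [0.4921 0.0243 0.3085] op 0.998 F [ 0.6 -0.6  0.4]
shift after turn (units, tool axes yaw0): [2.000e-03 1.100e-02 2.762e+00]  in present tool: [1.000e-03 1.300e-02 2.762e+00]
turn units [-0.001  -0.0012 -0.0016]
```

Call:
step_arm:
  motion: [0,0.005,0.3,0,0,0,1,0,0,0.4,0,0,0,1,0,0,0.4,0,0,0,1,0,0,0.4,0,0,0,1,0,0,0.4,0,0,0,1,0,0,0.35,0,0,0,1,0,0,0.25,0,0,0,1,0,0,0.15,0,0,0,1,0,0,0.11,0,0,0,1,0,0,0,0,0,0,1,0,0,0,0,0,0,1,0,0,0,0,0,0,1]

```text
time: 32.82
tool_pos: [0.4931, 0.0238, 0.1992]
ee_rot: [1.0, -0.0, 0.002, 0.0]
contact_force: [-0.4, 0.9, -0.4]
opening: 1.001
```

```bash
python3 d.py .4922 .0238 .198
```

```text
t 32.82 pos [0.4931 0.0238 0.1992] op 1.001 F [-0.4  0.9 -0.4]
shift after turn (units, tool axes yaw0): [-0.023  0.001  0.031]  in present tool: [-0.023  0.001  0.031]
turn units [ 0.0002 -0.006  -0.0014]
```

Call:
step_arm:
  motion: [-0.02,0,0.02,0,-0.005,0,1,0,0,0,0,0,0,-1,0,0,0,0,0,0,-1,0,0,0,0,0,0,-1,0,0,0,0,0,0,-1,0,0,0,0,0,0,-1,0,0,0,0,0,0,-1,0,0,0,0,0,0,-1,0,0,0,0,0,0,-1,0,0,0,0,0,0,-1,0,0,0,0,0,0,-1]
  newtons: 40

```text
time: 33.73
tool_pos: [0.4919, 0.0238, 0.1979]
ee_rot: [1.0, -0.0, -0.0, 0.0]
contact_force: [-0.2, -1.1, 3.9]
opening: 0.341
```

Call:
step_arm:
  motion: [0,0,-0.1,0,0,0,-1,0,0,-0.25,0,0,0,-1,0,0,-0.35,0,0,0,-1,0,0,-0.4,0,0,0,-1,0,0,-0.4,0,0,0,-1,0,0,-0.4,0,0,0,-1,0,0,-0.35,0,0,0,-1,0,0,-0.25,0,0,0,-1,0,0,-0.2,0,0,0,-1,0,0,0,0,0,0,-1,0,0,0,0,0,0,-1,0,0,0,0,0,0,-1]

```text
time: 34.73
tool_pos: [0.4914, 0.0238, 0.3049]
ee_rot: [1.0, -0.0, -0.001, -0.0]
contact_force: [0.5, 0.7, -2.5]
opening: 0.34
```

```bash
python3 d.py .4797 -.2398 .308; python3 - <<'E'
from h import *
for n in ("top","scene"):
    p=snapshot(n); cv2.imwrite(f"pics/{n}5.png",p["frame"])
    for a in (("white",PAD["white"],.004,.036),):
        s=fit(p,*a);print(n,a[0],s)
E
```

```text
t 34.73 pos [0.4914 0.0238 0.3049] op 0.34 F [ 0.5  0.7 -2.5]
shift after turn (units, tool axes yaw0): [-0.292  6.591 -0.078]  in present tool: [-0.286  6.591 -0.079]
turn units [-0.0003  0.0052 -0.0017]
top white (array([0.4766183 , 0.07071862]), np.float64(0.3206751054852321))
scene white (array([0.48767489, 0.02632772]), np.float64(1.0))
```

View pics/scene5.png

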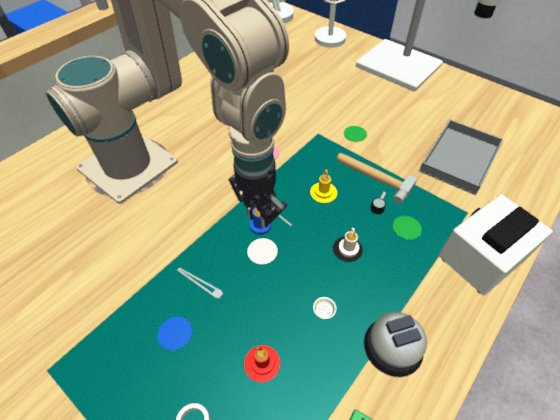

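Call:
step_arm:
  motion: [0,0.3,-0.04,0,0.005,0,-1,-0.024,0.5,-0.03,0,0,0,-1,-0.024,0.5,0,0,0,0,-1,-0.024,0.5,0,0,0,0,-1,-0.024,0.5,0,0,0,0,-1,-0.024,0.5,0,0,0,0,-1,-0.024,0.5,0,0,0,0,-1,-0.024,0.5,0,0,0,0,-1,-0.024,0.5,0,0,0,0,-1,-0.024,0.5,0,0,0,0,-1,-0.024,0.5,0,0,0,0,-1,-0.024,0.5,0,0,0,0,-1,-0.024,0.5,0,0,0,0,-1,0,0.29,0,0,0,0,-1,0,0,0,0,0,0,-1,0,0,0,0,0,0,-1,0,0,0,0,0,0,-1]

```text
time: 36.25
tool_pos: [0.4798, -0.2393, 0.3081]
ee_rot: [1.0, -0.0, 0.0, -0.001]
contact_force: [-0.6, 0.3, -2.3]
opening: 0.336
```

```bash
python3 d.py .4797 -.2398 .198
```

```text
t 36.25 pos [ 0.4798 -0.2393  0.3081] op 0.336 F [-0.6  0.3 -2.3]
shift after turn (units, tool axes yaw0): [-2.000e-03  1.200e-02  2.752e+00]  in present tool: [-0.004  0.015  2.752]
turn units [-0.0022 -0.0013 -0.0015]
```

Call:
step_arm:
  motion: [0,0.005,0.25,0,0,0,-1,0,0,0.4,0,0,0,-1,0,0,0.4,0,0,0,-1,0,0,0.4,0,0,0,-1,0,0,0.4,0,0,0,-1,0,0,0.35,0,0,0,-1,0,0,0.25,0,0,0,-1,0,0,0.15,0,0,0,-1,0,0,0.07,0,0,0,-1,0,0,0,0,0,0,-1,0,0,0,0,0,0,-1,0,0,0,0,0,0,-1]

```text
time: 37.25
tool_pos: [0.4808, -0.2403, 0.2025]
ee_rot: [1.0, -0.0, 0.002, 0.0]
contact_force: [0.2, -0.2, -0.6]
opening: 0.338
```

```bash
python3 d.py .4797 -.2398 .198
```

```text
t 37.25 pos [ 0.4808 -0.2403  0.2025] op 0.338 F [ 0.2 -0.2 -0.6]
shift after turn (units, tool axes yaw0): [-0.028 -0.012  0.113]  in present tool: [-0.028 -0.012  0.113]
turn units [ 0.0019 -0.0059 -0.0015]
```

Call:
step_arm:
  motion: [-0.02,-0.01,0.05,0,-0.005,0,-1,0,0,0.04,0,0,0,-1,0,0,0.02,0,0,0,-1,0,0,0,0,0,0,-1,0,0,0,0,0,0,-1]

```text
time: 37.67
tool_pos: [0.4796, -0.2397, 0.1979]
ee_rot: [1.0, -0.0, -0.0, 0.0]
contact_force: [-1.5, 1.0, 4.0]
opening: 0.341
```

```bash
python3 d.py .4797 -.2398 .198
```

```text
t 37.67 pos [ 0.4796 -0.2397  0.1979] op 0.341 F [-1.5  1.   4. ]
shift after turn (units, tool axes yaw0): [ 0.002  0.002 -0.001]  in present tool: [ 0.002  0.002 -0.001]
turn units [ 0.0008  0.0011 -0.0018]
```

Call:
step_arm:
  motion: [0,0,0,0,0,0,1,0,0,0,0,0,0,1,0,0,0,0,0,0,1,0,0,0,0,0,0,1,0,0,0,0,0,0,1,0,0,0,0,0,0,1,0,0,0,0,0,0,1,0,0,0,0,0,0,1,0,0,0,0,0,0,1]

```text
time: 38.42
tool_pos: [0.4795, -0.2396, 0.1973]
ee_rot: [1.0, -0.0, -0.001, -0.0]
contact_force: [0.2, 0.6, -1.1]
opening: 1.001
```

Call:
step_arm:
  motion: [0,0,-0.2,0,0,0,1,0,0,-0.4,0,0,0,1,0,0,-0.5,0,0,0,1,0,0,-0.5,0,0,0,1,0,0,-0.5,0,0,0,1,0,0,-0.4,0,0,0,1,0,0,-0.25,0,0,0,1,0,0,0,0,0,0,1,0,0,0,0,0,0,1,0,0,0,0,0,0,1]

```text
time: 39.25
tool_pos: [0.4791, -0.2393, 0.3063]
ee_rot: [1.0, -0.0, -0.001, -0.0]
contact_force: [0.0, 0.6, -0.7]
opening: 0.996
```

```bash
python3 d.py .643 .161 .308
```

```text
t 39.25 pos [ 0.4791 -0.2393  0.3063] op 0.996 F [ 0.   0.6 -0.7]
shift after turn (units, tool axes yaw0): [  4.096 -10.007  -0.041]  in present tool: [  4.087 -10.011  -0.042]
turn units [-0.0019  0.0047 -0.0017]
```

Call:
step_arm:
  motion: [0.12,-0.3,-0.04,0,0.005,0,1,0.2275,-0.555,0,0,0,0,1,0.2275,-0.555,0,0,0,0,1,0.2275,-0.555,0,0,0,0,1,0.2275,-0.555,0,0,0,0,1,0.2275,-0.555,0,0,0,0,1,0.2275,-0.555,0,0,0,0,1,0.2275,-0.555,0,0,0,0,1,0.2275,-0.555,0,0,0,0,1,0.2275,-0.555,0,0,0,0,1,0.2275,-0.555,0,0,0,0,1,0.2275,-0.555,0,0,0,0,1,0.2275,-0.555,0,0,0,0,1,0.2275,-0.555,0,0,0,0,1,0.2275,-0.555,0,0,0,0,1,0.2275,-0.555,0,0,0,0,1,0.2275,-0.555,0,0,0,0,1,0.2275,-0.555,0,0,0,0,1,0.105,-0.275,0,0,0,0,1,0,0,0,0,0,0,1]

```text
time: 40.92
tool_pos: [0.6437, 0.1633, 0.3079]
ee_rot: [1.0, 0.001, 0.0, -0.0]
contact_force: [0.6, -0.4, -0.4]
opening: 1.003
```

Call:
step_arm:
  motion: [0,0,0,0,0,0,1,0,0,0,0,0,0,1,0,0,0,0,0,0,1]

```text
time: 41.17
tool_pos: [0.6431, 0.1596, 0.3088]
ee_rot: [1.0, -0.001, 0.0, 0.0]
contact_force: [-0.2, 0.5, 0.2]
opening: 0.995
```

```bash
python3 d.py .643 .161 .198
```

```text
t 41.17 pos [0.6431 0.1596 0.3088] op 0.995 F [-0.2  0.5  0.2]
shift after turn (units, tool axes yaw0): [-0.003 -0.035  2.77 ]  in present tool: [-0.004 -0.036  2.77 ]
turn units [ 0.001  -0.0008 -0.0041]
```

Call:
step_arm:
  motion: [0,-0.01,0.3,0,0,0,1,0,0,0.4,0,0,0,1,0,0,0.4,0,0,0,1,0,0,0.4,0,0,0,1,0,0,0.4,0,0,0,1,0,0,0.35,0,0,0,1,0,0,0.25,0,0,0,1,0,0,0.15,0,0,0,1,0,0,0.12,0,0,0,1,0,0,0,0,0,0,1,0,0,0,0,0,0,1,0,0,0,0,0,0,1]

```text
time: 42.17
tool_pos: [0.6444, 0.1611, 0.1993]
ee_rot: [1.0, -0.0, 0.002, -0.0]
contact_force: [-0.2, 0.8, 0.2]
opening: 1.005
```

```bash
python3 d.py .643 .161 .198
```

```text
t 42.17 pos [0.6444 0.1611 0.1993] op 1.005 F [-0.2  0.8  0.2]
shift after turn (units, tool axes yaw0): [-0.035  0.003  0.032]  in present tool: [-0.035  0.003  0.032]
turn units [-0.0005 -0.0064 -0.0017]
```

Call:
step_arm:
  motion: [-0.02,0,0.02,0,-0.005,0,1,0,0,0,0,0,0,-1,0,0,0,0,0,0,-1,0,0,0,0,0,0,-1,0,0,0,0,0,0,-1,0,0,0,0,0,0,-1,0,0,0,0,0,0,-1,0,0,0,0,0,0,-1,0,0,0,0,0,0,-1,0,0,0,0,0,0,-1,0,0,0,0,0,0,-1]
  newtons: 40

```text
time: 43.08
tool_pos: [0.6433, 0.1611, 0.1978]
ee_rot: [1.0, -0.0, -0.0, -0.0]
contact_force: [0.9, 1.2, 1.6]
opening: 0.338
```

Call:
step_arm:
  motion: [0,0,-0.1,0,0,0,-1,0,0,-0.25,0,0,0,-1,0,0,-0.35,0,0,0,-1,0,0,-0.4,0,0,0,-1,0,0,-0.4,0,0,0,-1,0,0,-0.4,0,0,0,-1,0,0,-0.35,0,0,0,-1,0,0,-0.25,0,0,0,-1,0,0,-0.2,0,0,0,-1,0,0,0,0,0,0,-1,0,0,0,0,0,0,-1,0,0,0,0,0,0,-1]

```text
time: 44.08
tool_pos: [0.6427, 0.161, 0.3045]
ee_rot: [1.0, -0.0, -0.001, 0.0]
contact_force: [0.4, 0.0, -1.2]
opening: 0.337
```

```bash
python3 d.py .4886 .0263 .308
```

```text
t 44.08 pos [0.6427 0.161  0.3045] op 0.337 F [ 0.4  0.  -1.2]
shift after turn (units, tool axes yaw0): [-3.852  3.367 -0.088]  in present tool: [-3.849  3.37  -0.076]
turn units [ 0.0006  0.0056 -0.0017]
```

Call:
step_arm:
  motion: [-0.2,0.175,-0.04,0,0.005,0,-1,-0.315,0.276,-0.03,0,0,0,-1,-0.315,0.276,0,0,0,0,-1,-0.315,0.276,0,0,0,0,-1,-0.315,0.276,0,0,0,0,-1,-0.315,0.276,0,0,0,0,-1,-0.315,0.276,0,0,0,0,-1,-0.315,0.276,0,0,0,0,-1,-0.315,0.276,0,0,0,0,-1,-0.315,0.276,0,0,0,0,-1,-0.315,0.276,0,0,0,0,-1,-0.315,0.276,0,0,0,0,-1,-0.187,0.158,0,0,0,0,-1,0,0,0,0,0,0,-1,0,0,0,0,0,0,-1,0,0,0,0,0,0,-1]

```text
time: 45.42
tool_pos: [0.4894, 0.0266, 0.3082]
ee_rot: [1.0, -0.0, 0.001, -0.0]
contact_force: [-0.5, -1.0, -1.6]
opening: 0.342
```

```bash
python3 d.py .4886 .0263 .198; python3 - <<'E'
from h import *
for n in ("top","scene"):
    p=snapshot(n); cv2.imwrite(f"pics/{n}6.png",p["frame"])
E
```

```text
t 45.42 pos [0.4894 0.0266 0.3082] op 0.342 F [-0.5 -1.  -1.6]
shift after turn (units, tool axes yaw0): [-0.021  0.007  2.755]  in present tool: [-0.028  0.008  2.755]
turn units [-0.0005 -0.005  -0.0016]
```

View pics/scene6.png

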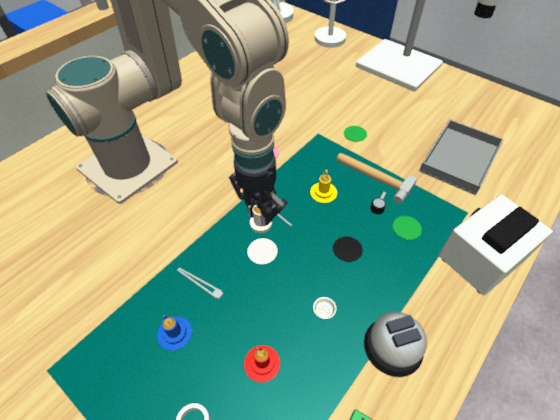

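Call:
step_arm:
  motion: [-0.01,0.005,0.25,0,-0.003,0,-1,0,0,0.4,0,0,0,-1,0,0,0.4,0,0,0,-1,0,0,0.4,0,0,0,-1,0,0,0.4,0,0,0,-1,0,0,0.35,0,0,0,-1,0,0,0.25,0,0,0,-1,0,0,0.15,0,0,0,-1,0,0,0.07,0,0,0,-1,0,0,0,0,0,0,-1,0,0,0,0,0,0,-1,0,0,0,0,0,0,-1]

```text
time: 46.52
tool_pos: [0.4892, 0.0262, 0.2021]
ee_rot: [1.0, -0.0, 0.001, 0.0]
contact_force: [-0.3, 0.4, -2.9]
opening: 0.337
```

```bash
python3 d.py .4886 .0263 .198
```

```text
t 46.52 pos [0.4892 0.0262 0.2021] op 0.337 F [-0.3  0.4 -2.9]
shift after turn (units, tool axes yaw0): [-0.015 -0.002  0.102]  in present tool: [-0.016 -0.002  0.102]
turn units [ 0.0003 -0.0034 -0.0015]
```

Call:
step_arm:
  motion: [-0.012,0,0.05,0,-0.003,0,-1,0,0,0.03,0,0,0,-1,0,0,0.02,0,0,0,-1,0,0,0,0,0,0,-1,0,0,0,0,0,0,-1]

```text
time: 46.93
tool_pos: [0.4882, 0.0262, 0.1977]
ee_rot: [1.0, -0.0, -0.001, 0.0]
contact_force: [-0.9, -0.6, 2.1]
opening: 0.34
```

```bash
python3 d.py .4886 .0263 .198
```

```text
t 46.93 pos [0.4882 0.0262 0.1977] op 0.34 F [-0.9 -0.6  2.1]
shift after turn (units, tool axes yaw0): [ 0.009 -0.002 -0.007]  in present tool: [ 0.009 -0.002 -0.007]
turn units [ 0.0001  0.0021 -0.0017]
```

Call:
step_arm:
  motion: [0,0,0,0,0,0,1,0,0,0,0,0,0,1,0,0,0,0,0,0,1,0,0,0,0,0,0,1,0,0,0,0,0,0,1,0,0,0,0,0,0,1,0,0,0,0,0,0,1,0,0,0,0,0,0,1,0,0,0,0,0,0,1]

```text
time: 47.68
tool_pos: [0.4881, 0.0262, 0.1973]
ee_rot: [1.0, -0.0, -0.001, -0.0]
contact_force: [0.7, 0.8, 0.1]
opening: 0.999
```

Call:
step_arm:
  motion: [0,0,-0.2,0,0,0,1,0,0,-0.4,0,0,0,1,0,0,-0.5,0,0,0,1,0,0,-0.5,0,0,0,1,0,0,-0.5,0,0,0,1,0,0,-0.5,0,0,0,1,0,0,-0.5,0,0,0,1,0,0,-0.4,0,0,0,1,0,0,-0.2,0,0,0,1,0,0,0,0,0,0,1]

```text
time: 48.52
tool_pos: [0.4892, 0.0262, 0.3479]
ee_rot: [1.0, -0.0, 0.002, 0.0]
contact_force: [-0.6, -0.0, -0.6]
opening: 1.0
```

Call:
step_arm:
  motion: [-0.2,0.5,0,0,0,0,1,-0.24,0.6,0,0,0,0,1,-0.24,0.6,0,0,0,0,1,-0.24,0.6,0,0,0,0,1,-0.24,0.6,0,0,0,0,1,-0.24,0.6,0,0,0,0,1,-0.24,0.6,0,0,0,0,1,-0.24,0.6,0,0,0,0,1,-0.24,0.6,0,0,0,0,1,-0.24,0.6,0,0,0,0,1,-0.24,0.6,0,0,0,0,1,-0.24,0.6,0,0,0,0,1,-0.24,0.6,0,0,0,0,1,-0.24,0.6,0,0,0,0,1,-0.24,0.6,0,0,0,0,1,-0.24,0.6,0,0,0,0,1,-0.24,0.6,0,0,0,0,1,-0.2,0.5,0,0,0,0,1,-0.1,0.3,0,0,0,0,1,0,0,0,0,0,0,1]

```text
time: 50.18
tool_pos: [0.3136, -0.4114, 0.3446]
ee_rot: [1.0, -0.002, -0.001, -0.0]
contact_force: [0.1, -0.1, 0.7]
opening: 1.0
```

```bash
python3 - <<'E'
from h import *
PADS={"red":(.661,-.170),"blue":(.4797,-.2398),"white":(.4886,.0262),"yellow":(.493,.2683)}
al=[]
for n in ("top","scene"):
    p=snapshot(n);cv2.imwrite(f"pics/{n}7.png",p["frame"]);g=cv2.resize(p["frame"],None,fx=4,fy=4,interpolation=cv2.INTER_CUBIC)
    def draw(xy,z,r,col):
        a=np.linspace(0,6.283,60);X=np.c_[xy[0]+r*np.cos(a),xy[1]+r*np.sin(a),a*0+z]
        cv2.polylines(g,[((proj(p,X)+.5)*4-.5).round().astype(np.int32)],True,col,1)
    out=[]
    for c in PADS:
        m=nets.cut_out(p,c+"_center")
        print(n,c,[(round(k["conf"],2),np.round(k["location"])) for k in m[:1]])
        u,v=(proj(p,[*PADS[c],.01])[0]*4).astype(int); 
        out.append(g[v-140:v+140,u-100:u+100].copy())
        draw(PADS[c],.004,.036,(255,0,255));draw(PADS[c],.014,.024,(0,255,0));draw(PADS[c],.056,.015,(0,255,0))
        out[-1]=np.vstack([out[-1],g[v-140:v+140,u-100:u+100]]) if 0 else g[v-140:v+140,u-100:u+100]
    al.append(np.hstack(out))
    k=nets.cut_out(p,"stone_dish")[0];print("dish",k["location"])
cv2.imwrite("pics/fin.png",np.vstack(al))
E
```

```text
top red [(0.53, array([155., 395.]))]
top blue [(0.69, array([226., 421.]))]
top white [(0.82, array([221., 313.]))]
top yellow [(0.63, array([221., 220.]))]
dish [141.9, 324.9]
scene red [(0.8, array([360., 264.]))]
scene blue [(0.69, array([248., 346.]))]
scene white [(0.84, array([248., 263.]))]
scene yellow [(0.67, array([186., 324.]))]
dish [308.4, 325.7]
```

View pics/fin.png

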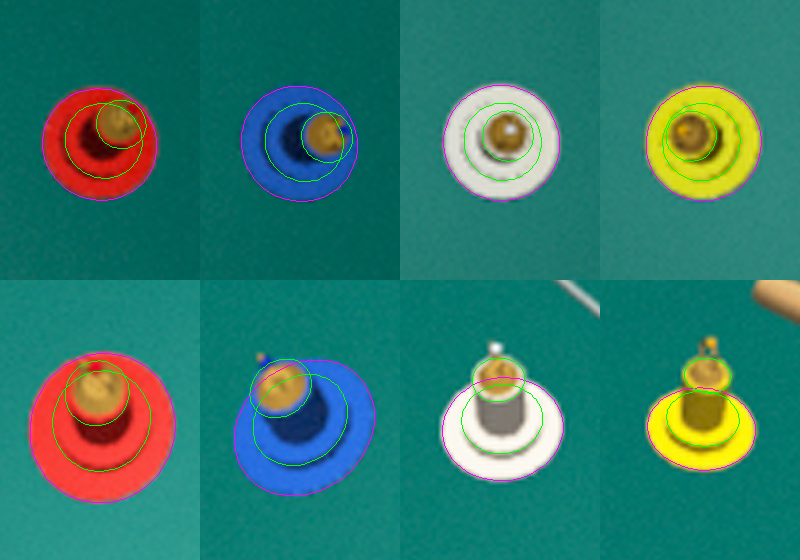

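View pics/scene7.png

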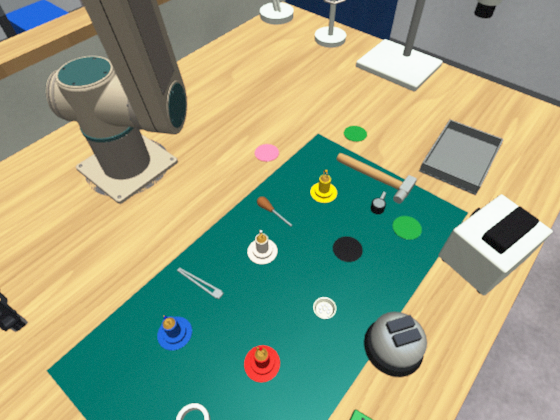

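View pics/top7.png

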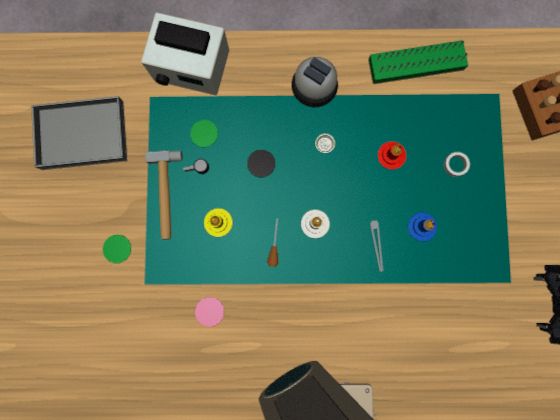

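Call:
step_arm:
  motion: [0,0,0,0,0,0,1,0,0,0,0,0,0,1,0,0,0,0,0,0,1,0,0,0,0,0,0,1]

```text
time: 51.12
tool_pos: [0.3143, -0.4096, 0.3456]
ee_rot: [1.0, -0.0, -0.001, -0.0]
contact_force: [0.0, -0.7, 0.9]
opening: 1.0
```

```bash
python3 -c "
from workcell import order
print(order.sign_off())"
```

```text
the job is handed in; nothing more can be done
None
```

All four posts are back on the pads of their own colour, and the job was handed in at about 51 s. I moved white to the spare pad, then red, yellow and blue to their own pads, and finally white from the spare pad to its own. Each post was lifted straight up, carried upright, and set down until the wrist force showed contact. The forces I read stayed below 6 N.

**Last checks:** In both cameras, the outlines drawn at each pad's centre matched the pad, and matched the post's foot and clamp cone to about 1–2 mm. All four posts stand upright, well inside their pads. The black pad is empty, the dish is within about a pixel of where it started, and the arm is well clear of everything.

**What failed or disagreed:**
- **Yellow pad:** the network never reported it; it pointed at the green, pink and black pads instead. I found it by colour.
- **Blue post:** in the last scene picture the network placed it on the empty black pad. Both pictures show that as a false report.
- **Colour fit:** it could not separate a post's foot from a pad of the same colour. The final centring was judged from the outlines instead.

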